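# Snap the router's backup battery into its spring-clip cradle

### The arm

A 6-joint arm with a two-finger parallel gripper is mounted at the origin on the work surface. World frame = base frame: x ahead of the robot, y to its left, z up, the work surface at z = 0. Lengths are in m, angles in rad, forces in N, time in s.
With the tool pointing down it reaches from about 0.3 to 0.75 m from the base axis. Payload 8.5 kg.
Tool frame: the origin (TCP) lies midway between the tips of the shut fingers; the grasp point (between the pads) lies 19 mm behind it; z points along the fingers, y is the line along which they close (so a half turn about z gives the same grasp; the last joint's range is limited). The gripper opens to 88 mm and grips with 3 to 60 N. Pads are 18 mm wide; open, the fingers measure 123 mm over their backs; the gripper's body (75 mm by 187 mm) begins 45 mm behind the grasp point.
Start: joints at [1.105, 0.381, 1.297, -0, 1.464, -0.215], TCP at [0.136, 0.533, 0.239] pointing down, gripper open.
Joint ranges: [-3.11, 3.11], [-0.89, 2.33], [0.22, 2.48], [-1.42, 4.56], [0.17, 2.85], [-2.88, 2.88]. Speed limits (rad/s): [2.39, 2.39, 3.14, 3.14, 3.14, 3.14].

### API

Orientations are given as a 3x3 rotation matrix whose columns are the frame's x, y, z axes.
In Python, from plant import env gives the robot as it stands.
- The arm moves only by the shell command python3 -m inch 'ROWS' [FORCE]. ROWS is JSON, a list of rows, each a list of 3 entries, a list of its own where there are three numbers: the shift along the tool's x, y, z scaled (see below), then the turn, a rotation vector about the tool's x, y, z scaled (see below), then the closure, from 0 (fully open) to 1 (shut). A call has 1 to 20 rows; each row shifts and turns the commanded pose from where the row before left it, along the tool's axes as they then stand; what a row does not reach is not made up. The controller multiplies each number of a shift by 0.025 m and each number of a turn by 0.08 rad. A row lasts 1/12 s, in which the tool goes at most 41.7 mm and 7.16 degrees, less where a joint would pass 70% of its speed; a pose out of reach is approached as far as the arm can. A call with a number of a shift or a turn outside -1 to 1 is refused whole. A call with a gripper value outside its range is refused whole. The fingers move at their own pace and stop on an object; FORCE is the grip in N (left out, the last holds). Time passes only in rows, so rows that do not move let the fingers close. It gives the time, the measured TCP pose, the force, the opening and the grip force at its end, in the units of the state.
- env.observe(): the state, without advancing time (a new reading comes with each control period).
- env.capture(name): name is "scene" or "top" or "wrist"; returns the picture (384x512x3 uint8, red, green, blue); there is no depth.
- env.camera_model(name): a dict with "vfov" (degrees; the focal length in pixels is half the picture's height over the tangent of half this angle, whatever the lens; pixels are square), "cx", "cy" (the principal point, pixels), "distortion" ([k1, k2, p1, p2, k3] as OpenCV has them; the pictures are not rectified), "origin" and "attitude" of the camera in the world; the wrist camera has in their place "mount" (4x4, takes a point from camera to tool coordinates, whose origin is the TCP and whose axes are the flange's). Camera axes: x right, y up, looking along -z (the intrinsics and any distortion apply to the point x, -y, -z); pixel columns grow to the right and rows downward; lengths in m; the calibration is good to about 2 mm. A picture is of the moment at which its call begins: read the wrist's pose just before it. camera_model takes no time and is no camera call.
- env.job_done(): hands the job in; it is judged then, once.
Trained networks look in the newest picture that a camera, given by its name, has taken for a name from the list of things; names that differ only in an ending like _2 or _b are one class to them, and where a whole thing is asked for, a point or a joint stands for the part that bears it (a point fixed in the world has none). Each returns a list of dicts, best first, with "p" (0 to 1); they miss things now and then, are a little off and sometimes report something else, mostly with a low value. They report only what shows in the picture. A call takes as long as a camera call. They do not tell look-alikes from the thing itself.
- env.regions_of(camera, target): "pixels" (384x512 bool, what is visible of it) and "position" ([row, column] in pixels, amid what is visible of it).
The state is a dict: "clock": time; "qpos": joint angles; "dq": joint speeds; "effort": joint torques, N m; "ee_pos": TCP position; "orientation": TCP orientation; "contact_force": force on the tool from outside, world axes, zero at the start; "moment": the same for the moment, N m; "opening": finger opening in m; "grip_force": force on a finger pad.
Only numpy, scipy, OpenCV 4.12 (cv2) and the standard library are available. Lean on these libraries where they do the work, as an engineer would, in place of code of your own. Each camera call takes 0.05 s, during which the arm holds its last target. There are 200 camera calls.

### The job

Pick up the router's backup battery pack (the bar with chamfered ends, not the square adapter), set it over the cradle and press it straight down, gently, until both spring clips snap in over its ends and it lies level and fully home on the bed. Then flip the cradle's lever switch over to on and leave everything standing. Do not press harder than snapping it in needs, and leave the other things on the desk where they are.

Things in the scene. Friction and masses are not known exactly. Their poses are not given: they have to be found in the camera images.
- pack: Backup battery pack: white bar with grey ends, lying flat, 110 mm long (y), 34 wide (x), 28 high (z), 110 to 225 g. Origin: centre of its underside. Both ends alike (either way round fits), 45 degree chamfers across the full width: 10 mm below (flat underside 90 mm long), 6 mm above (flat top 98 mm long).
- cradle: Battery cradle, fixed: white base plate 100 mm (x) by 260 (y from -90 to +170), 12 thick. Origin: at desk level under the middle of the black bed; z up, -x side roughly to the robot. The bed's flat top is 28 mm wide (x), 124 long (y). The pack lies on it lengthwise (its y along the cradle's y), centred on the origin, between two spring clips at y = +54 and -54 mm.
- bed_low (a point): Point over the cradle origin, 36 mm above the desk: the LOWEST height the bed's top can have. The bed is height-adjustable, stuck anywhere from 0 to 20 mm above this point, and its height is NOT measured: find it by feel. Thin rubber facing: pushing on once the pack rests on it builds up force fast; over 35 N between pack and cradle is too much.
- clip_left (a joint): Outward lean (rad) of the spring clip at the cradle's +y end: 0 free, 0.15 spread by the pack, 0.03 (below 0.08) snapped in. A 20 mm wide steel leaf with an inward bead, radius 4 mm, axis along x and 28 mm above the bed top; tabs reach 38 mm above the bed. Free gap between the two beads 99.6 mm.
- clip_right (a joint): The same at the -y end. Pressed straight down, the pack's lower chamfers meet the beads with its underside about 25 mm above the bed and spread them (about 10 to 15 N in all over the next 6 mm); its ends slide down between them, and at the bed the beads spring in over the upper chamfers. It finds the beads if within 4 mm lengthwise.
- pin (a joint): Travel (m) of the brass contact pin, 10 mm across, in the middle of the bed: 0 free (5 mm proud of the bed), 0.005 when the pack rests fully on the bed. Its spring gives 1.3 N at most.
- switch (a joint): Battery switch, a toggle lever on a grey block on the same base plate, 140 mm to the +y side of the bed: 0 off (leaning to the cradle's -x side, 0.5 rad from upright), 1.0 on (leaning 0.5 rad to +x). Pivots about the cradle's y direction, 34 mm above the desk; stays where it is left; about 1.2 N at the ball moves it.
- switch_tip (a point): Centre of the black ball (26 mm diameter) on the end of the switch lever, 55 mm from the pivot.
- adapter: Bystander: a white power adapter, 46 x 92 x 30 mm, all corners square, no chamfers (not the pack). Loose. Origin at the centre of its underside, long axis y.
- mug: Bystander: white mug, 80 mm across, 95 mm high, loose.
- screwdriver: Bystander: screwdriver lying on the desk, 170 mm long, along its x, loose.
- jack: Bystander: small white wall-jack insert, 22 x 30 x 22 mm, loose.
Mind the look-alikes: they are no part of the job. What is shaped like the pack but yellow is not meant.

How it is judged:
On the way, in this order (a step that is already met when the one before it is completed fails the run):
1. the pack is lifted off the desk in the fingers (height (world z) of pack above 0.05 m and contact force between the fingers and pack above 1 N), for 0.2 s.
2. the pack is snapped home between both clips while the switch is still off (value of joint pin above 0.0035 m and value of joint each of clip_left, clip_right below 0.08 rad and x of pack in the frame of cradle between -0.006 and 0.006 m and y of pack in the frame of cradle between -0.004 and 0.004 m and z of pack in the frame of cradle between 0.032 and 0.06 m and angle between the y axis of pack and the y axis of cradle, either way round below 0.08 rad and angle between pack's own z axis and vertical below 0.06 rad and value of joint switch below 0.3 rad), for 0.2 s.
3. the switch is flipped on (value of joint switch above 0.8 rad), for 0.1 s.
At the end, for the whole second after the job is handed in: Pack on the bed, within 6 mm across and 4 mm along of centre, turned < 0.08 rad, tilted < 0.06 rad, pin pressed in > 3.5 mm, both clips back over its ends (lean < 0.08 rad), switch at > 0.8 rad, pack at rest, each bystander within 30 mm of its start (value of joint pin above 0.0035 m and value of joint each of clip_left, clip_right below 0.08 rad and x of pack in the frame of cradle between -0.006 and 0.006 m and y of pack in the frame of cradle between -0.004 and 0.004 m and z of pack in the frame of cradle between 0.032 and 0.06 m and angle between the y axis of pack and the y axis of cradle, either way round below 0.08 rad and angle between pack's own z axis and vertical below 0.06 rad and value of joint switch above 0.8 rad and linear speed of pack below 0.01 m/s and distance of each of adapter, mug, screwdriver, jack from where it was at the start of the episode below 0.03 m); the robot touches nothing.
It fails at once if the pack is forced against the cradle with more than 35 N (contact force between pack and cradle above 35 N).
It fails at once if a bystander is moved more than 30 mm (distance of any of adapter, mug, screwdriver, jack from where it was at the start of the episode above 0.03 m).
It also fails if it takes over 72 s, if anything falls off the work surface, if the arm or the gripper's body presses on something with over 40 N, if the wrist force passes 120 N, or if a joint passes its speed limit or range.

## Working session

There is one attempt and no reset: what is moved stays moved. The work goes in short steps, Python scripts to look and compute and a shell command to move; the robot and the scene stay as the last step left them, time stands still between calls to the robot, and variables do not carry over. Pictures are saved under pics/ and viewed, at most 10 in all, crops included, and the job is handed in when it is done.

```bash
mkdir -p pics; ls
cat > h.py <<'E'
import numpy as np, cv2
from plant import env
def cam(name):
    m=env.camera_model(name)
    f=192/np.tan(np.radians(m["vfov"])/2)
    K=np.array([[f,0,m["cx"]],[0,f,m["cy"]],[0,0,1]]); D=np.array(m["distortion"],float)
    if "mount" in m:
        s=env.observe(); T=np.eye(4);T[:3,:3]=s["orientation"];T[:3,3]=s["ee_pos"]
        M=T@np.array(m["mount"]); R,o=M[:3,:3],M[:3,3]
    else: R,o=np.array(m["attitude"]),np.array(m["origin"])
    return K,D,R,o
def ray(c,rc):
    K,D,R,o=c
    u=cv2.undistortPoints(np.array([[[rc[1],rc[0]]]],float),K,D)[0,0]
    d=R@np.array([u[0],-u[1],-1]); return o,d
def atz(c,rc,z):
    o,d=ray(c,rc); return o+d*(z-o[2])/d[2]
def proj(c,P):
    K,D,R,o=c
    q=(np.atleast_2d(P)-o)@R*np.array([1,-1,-1])
    return cv2.projectPoints(q,np.zeros(3),np.zeros(3),K,D)[0][:,0,::-1]
def tri(rays):
    A=0;b=0
    for o,d in rays:
        d=d/np.linalg.norm(d);Q=np.eye(3)-np.outer(d,d);A=A+Q;b=b+Q@o
    return np.linalg.solve(A,b)
E
python3 - <<'E'
from h import *
np.set_printoptions(precision=4,suppress=True)
a=env.capture("scene");b=env.capture("top")
cv2.imwrite("pics/s.png",cv2.resize(a,(800,600))[...,::-1]);cv2.imwrite("pics/t.png",cv2.resize(b,(800,600),interpolation=2)[...,::-1])
for n in ["scene","top"]:
    c=cam(n);print(n,c[3],c[2].tolist())
    for t in ["pack","cradle","switch_tip","adapter","mug","screwdriver","jack","clip_left"]:
        for r in env.regions_of(n,t)[:4]:
            print(n,t,round(r["p"],2),np.round(r["position"]),r["pixels"].sum(),atz(c,r["position"],0.03))
print(env.observe())
E
```

```text
pics
scene [ 1.0082 -0.3562  0.6388] [[0.6067117093170504, -0.5085201406551969, 0.6109894993578873], [0.7948158224490179, 0.40062721666318923, -0.45581316529187393], [-0.012988847611471593, 0.762171306083301, 0.6472450772474064]]
scene pack 0.85 [224. 144.] 649 [ 0.3567 -0.2116  0.03  ]
scene pack 0.81 [260. 146.] 1112 [ 0.4631 -0.2537  0.03  ]
scene cradle 0.86 [235. 292.] 3938 [0.6049 0.0479 0.03  ]
scene switch_tip 0.45 [196. 323.] 156 [0.5501 0.2051 0.03  ]
scene adapter 0.91 [321. 180.] 1414 [ 0.6388 -0.2643  0.03  ]
scene mug 0.71 [148. 352.] 1099 [0.4447 0.4383 0.03  ]
scene screwdriver 0.83 [208. 239.] 307 [0.452  0.0044 0.03  ]
scene jack 0.63 [227. 197.] 147 [ 0.4431 -0.1146  0.03  ]
top [0.316  0.0298 1.1677] [[-0.0030054752285588442, 0.9889292102855372, -0.14835762252973303], [-0.9999450639857341, -0.004461844888208898, -0.009484774681544858], [-0.01004171943526754, 0.14832096609791143, 0.988888292420618]]
top pack 0.94 [248. 352.] 637 [ 0.3371 -0.2068  0.03  ]
top pack 0.9 [198. 363.] 534 [ 0.4638 -0.2391  0.03  ]
top pack 0.7 [235. 406.] 602 [ 0.3686 -0.3487  0.03  ]
to
[... 415 characters left out ...]
211. 268.] 250 [0.4319 0.0092 0.03  ]
top jack 0.58 [210. 310.] 98 [ 0.4347 -0.1004  0.03  ]
top clip_left 0.6 [149. 240.] 75 [0.5964 0.082  0.03  ]
{'clock': 0.9, 'qpos': array([ 1.1047,  0.3806,  1.2974,  0.    ,  1.4636, -0.2153]), 'dq': array([-0.0003, -0.0009, -0.0005,  0.0012,  0.0009, -0.0025]), 'effort': array([  0.0008, -43.778 , -22.4742,   0.0715,   0.0313,   0.    ]), 'ee_pos': array([0.1365, 0.5328, 0.2387]), 'orientation': array([[-0.9687,  0.2481, -0.    ],
       [ 0.2481,  0.9687, -0.    ],
       [ 0.    , -0.    , -1.    ]]), 'contact_force': array([-0.1958,  0.255 , -0.5699]), 'moment': array([-0.0281, -0.0176, -0.0191]), 'grip_force': 0.0, 'opening': 0.08825542905650884}
```

View pics/s.png

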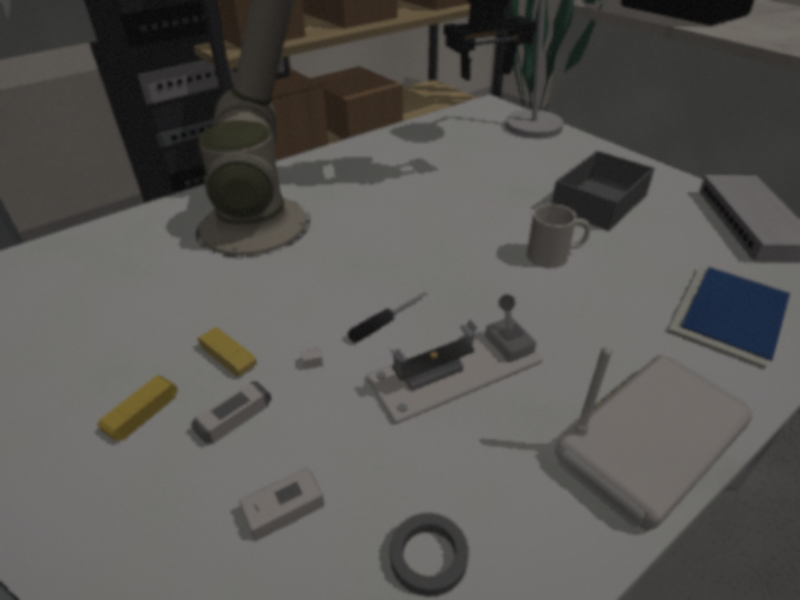

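View pics/t.png

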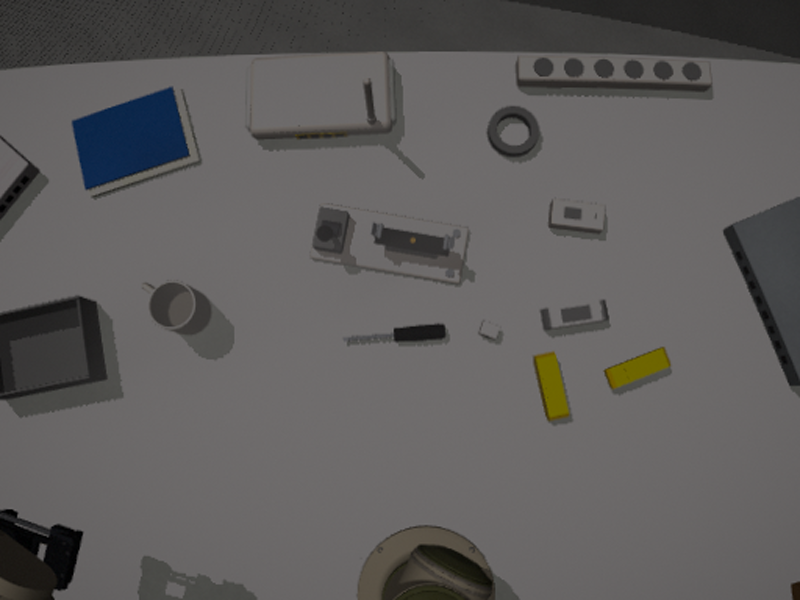

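Candidates for the pack, in viewed pixels of the top view:
- White bar with dark grey ends at (575,315): this fits the description.
- Adapter at (577,215): square and all white, so not the pack.
- Two yellow bars at (551,386) and (638,368): wrong colour.

I'll confirm this with one enlarged crop.

Run:
```python
from h import *
np.set_printoptions(precision=4,suppress=True)
a=env.capture("scene");b=env.capture("top")
A=cv2.resize(a[225:350,110:240],None,fx=3,fy=3,interpolation=2);B=cv2.resize(b[110:260,330:460],None,fx=3,fy=3,interpolation=2)
H=450;im=np.zeros((H,790,3),np.uint8);im[:A.shape[0],:390]=A;im[:B.shape[0],400:790]=B
cv2.imwrite("pics/c1.png",cv2.convertScaleAbs(im,alpha=1.6)[...,::-1])
c=cam("top")
for t,z in [("pack",.028),("cradle",.012)]:
    for r in env.regions_of("top",t)[:3]:
        pts=np.argwhere(r["pixels"]); W=np.array([atz(c,p,z)[:2] for p in pts])
        print(t,round(r["p"],2),np.round(r["position"]),cv2.minAreaRect((W*1000).astype(np.float32)))
print(env.camera_model("wrist"))
```

```text
pack 0.88 [247. 350.] ((339.04925537109375, -206.85523986816406), (112.47505950927734, 40.89687728881836), 12.948047637939453)
pack 0.67 [234. 407.] ((366.8266296386719, -355.3465576171875), (39.6485595703125, 118.06564331054688), 21.089096069335938)
pack 0.62 [201. 367.] ((457.3134765625, -249.41847229003906), (33.425506591796875, 111.8377914428711), 8.003233909606934)
cradle 0.87 [156. 248.] ((583.6156616210938, 58.51030731201172), (259.97528076171875, 101.24795532226562), 79.83711242675781)
cradle 0.64 [149. 208.] ((601.2660522460938, 168.8178253173828), (25.423038482666016, 24.6851749420166), 44.657066345214844)
{'vfov': 65.09570260633146, 'cx': 256.20156924197045, 'cy': 194.8542466650885, 'distortion': array([0.0077, 0.    , 0.    , 0.    , 0.    ]), 'mount': array([[-0.0003,  0.9651,  0.262 ,  0.0675],
       [ 1.    ,  0.0004, -0.0005,  0.    ],
       [-0.0006,  0.262 , -0.9651, -0.1466],
       [ 0.    ,  0.    ,  0.    ,  1.    ]])}
```

View pics/c1.png

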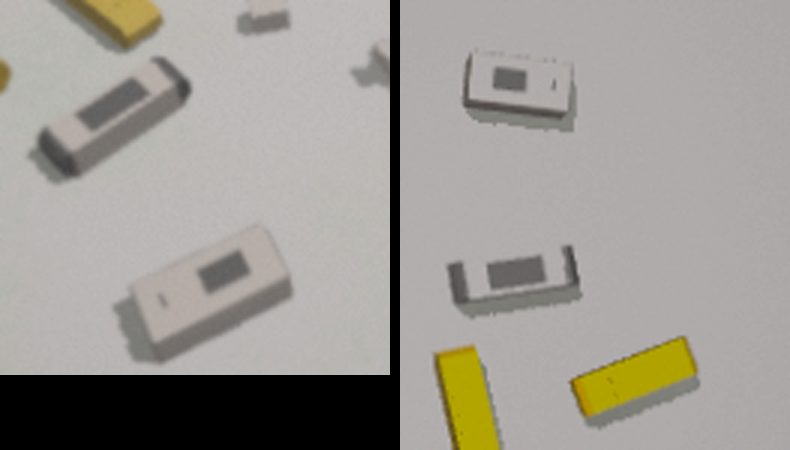

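The crop confirms it: the bar with grey chamfered ends, at crop (115,120) in the left view and (515,275) in the right, is the pack. The all-white square one, at (210,290) and (520,85), is the adapter.

```bash
python3 -m inch '[[[-0.72,-0.97,0],[0,0,0],0],[[-0.72,-0.97,0],[0,0,0],0],[[-0.72,-0.97,0],[0,0,0],0],[[-0.72,-0.97,0],[0,0,0],0],[[-0.72,-0.97,0],[0,0,0],0],[[-0.72,-0.97,0],[0,0,0],0],[[-0.72,-0.97,0],[0,0,0],0],[[-0.72,-0.97,0],[0,0,0],0],[[-0.72,-0.97,0],[0,0,0],0],[[-0.72,-0.97,0],[0,0,0],0],[[-0.72,-0.97,0],[0,0,0],0],[[-0.72,-0.97,0],[0,0,0],0],[[-0.72,-0.97,0],[0,0,0],0],[[-0.72,-0.97,0],[0,0,0],0],[[-0.72,-0.97,0],[0,0,0],0],[[-0.72,-0.97,0],[0,0,0],0],[[-0.72,-0.97,0],[0,0,0],0],[[-0.72,-0.97,0],[0,0,0],0],[[-0.72,-0.97,0],[0,0,0],0],[[-0.72,-0.97,0],[0,0,0],0]]'
python3 -m inch '[[[-0.72,-0.97,0],[0,0,0],0],[[-0.72,-0.97,0],[0,0,0],0],[[-0.72,-0.97,0],[0,0,0],0],[[-0.72,-0.97,0],[0,0,0],0],[[-0.72,-0.97,0],[0,0,0],0],[[-0.72,-0.97,0],[0,0,0],0],[[-0.72,-0.97,0],[0,0,0],0],[[-0.72,-0.97,0],[0,0,0],0],[[0,0,0],[0,0,1],0],[[0,0,0],[0,0,1],0],[[0,0,0],[0,0,1],0],[[0,0,0],[0,0,1],0],[[0,0,0],[0,0,1],0],[[0,0,0],[0,0,1],0],[[0,0,0],[0,0,1],0],[[0,0,0],[0,0,1],0],[[0,0,0],[0,0,1],0],[[0,0,0],[0,0,1],0],[[0,0,0],[0,0,1],0],[[0,0,0],[0,0,1],0]]'
python3 -m inch '[[[0,0,0],[0,0,1],0],[[0,0,0],[0,0,1],0],[[0,0,0],[0,0,0.75],0],[[0,0,0],[0,0,0],0]]'
```

```text
clock: 2.77
ee_pos: [0.3651, -0.028, 0.2389]
orientation: [[-0.969, 0.249, 0.001], [0.249, 0.969, -0.0], [-0.001, -0.0, -1.0]]
contact_force: [0.9, 0.8, 0.4]
opening: 0.0881
grip_force: 0.0
clock: 4.43
ee_pos: [0.4562, -0.2501, 0.2388]
orientation: [[-0.349, 0.937, 0.0], [0.937, 0.349, -0.0], [-0.0, -0.0, -1.0]]
contact_force: [0.4, 0.1, 0.4]
opening: 0.0883
grip_force: 0.0
clock: 4.77
ee_pos: [0.4562, -0.2501, 0.2388]
orientation: [[-0.137, 0.991, 0.0], [0.991, 0.137, 0.0], [0.0, 0.0, -1.0]]
contact_force: [-0.9, -0.2, -0.6]
opening: 0.0883
grip_force: 0.0
```

```bash
cat >> h.py <<'E'
from scipy.optimize import minimize
def packshape():
    v=[]
    for x in (-17,17):
        for y,z in [(-45,0),(45,0),(55,10),(55,22),(49,28),(-49,28),(-55,22),(-55,10)]: v.append((x,y,z))
    return np.array(v)/1000.
def sil(c,V,p):
    x,y,z,a=p; R=np.array([[np.cos(a),-np.sin(a),0],[np.sin(a),np.cos(a),0],[0,0,1]])
    q=proj(c,V@R.T+[x,y,z])[:,::-1]
    m=np.zeros((1536,2048),np.uint8); cv2.fillConvexPoly(m,cv2.convexHull(np.round((q+.5)*4).astype(np.int32)),1)
    return cv2.resize(m.astype(np.float32),(512,384),interpolation=cv2.INTER_AREA)
def fit(obs,V,p0):
    f=lambda p:sum(np.abs(sil(c,V,p)-m).sum()/m.sum() for c,m in obs)
    p0=np.array(p0,float); S=np.vstack([p0,p0+np.diag([.008,.008,.006,.08])])
    r=minimize(f,p0,method="Nelder-Mead",options=dict(initial_simplex=S,xatol=1e-4,fatol=1e-4,maxiter=400))
    return r.x,r.fun
def best(cam_,t,near,z):
    c=cam(cam_); env.capture(cam_)
    rs=[(np.linalg.norm(atz(c,r["position"],z)[:2]-near),r) for r in env.regions_of(cam_,t)]
    rs=[r for d,r in sorted(rs,key=lambda a:a[0]) if d<.06]
    return (c,rs[0]["pixels"].astype(np.float32)) if rs else None
E
python3 - <<'E'
from h import *
np.set_printoptions(precision=4,suppress=True)
im=env.capture("wrist");cv2.imwrite("pics/w1.png",im[...,::-1])
near=np.array([.457,-.249]);V=packshape()
o={n:best(n,"pack",near,.02) for n in("wrist","top","scene")}
for n in o: print(n,None if o[n] is None else (o[n][1].sum(), o[n][1].any(1).nonzero()[0][[0,-1]],o[n][1].any(0).nonzero()[0][[0,-1]]))
o={k:v for k,v in o.items() if v is not None}
p0=[.457,-.249,0,.14]
for ks in (["wrist"],["top"],["scene"],list(o)):
    ks=[k for k in ks if k in o]
    if ks: print(ks,*fit([o[k] for k in ks],V,p0))
print(env.observe()["clock"])
E
```

```text
wrist (np.float32(2585.0), array([125, 215]), array([244, 274]))
top (np.float32(138.0), array([197, 210]), array([346, 358]))
scene (np.float32(1011.0), array([244, 283]), array([123, 173]))
['wrist'] [ 0.4593 -0.2509  0.0026  0.1362] 0.030246615409851074
['top'] [ 0.5243 -0.2621 -0.3621  2.2597] 1.9995471239089966
['scene'] [ 0.4594 -0.2508 -0.0004  0.1345] 0.03863748908042908
['wrist', 'top', 'scene'] [ 0.4594 -0.2512 -0.0011  0.1598] 3.3755507469177246
5.1167
```

View pics/w1.png

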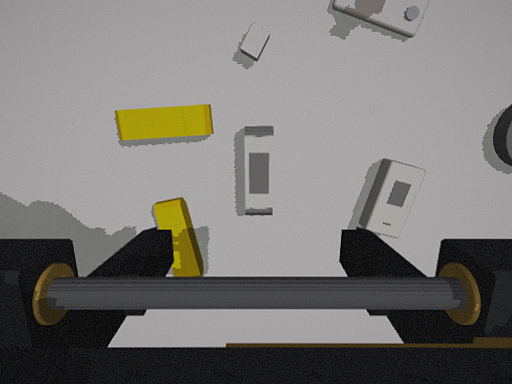

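The wrist view shows the pack at (259,170), with nothing else near the finger paths. The wrist and scene fits agree on (0.459,-0.251), standing on the desk, so I'll descend and grip.

```bash
python3 -m inch '[[[-0.05,0.12,1],[0,0,0],0],[[0,0,1],[0,0,0],0],[[0,0,1],[0,0,0],0],[[0,0,1],[0,0,0],0],[[0,0,1],[0,0,0],0],[[0,0,1],[0,0,0],0],[[0,0,1],[0,0,0],0],[[0,0,1],[0,0,0],0],[[0,0,0.7],[0,0,0],0],[[0,0,0.4],[0,0,0],0],[[0,0,0.26],[0,0,0],0],[[0,0,0],[0,0,0],0]]' 35
python3 -m inch '[[[0,0,0],[0,0,0],1],[[0,0,0],[0,0,0],1],[[0,0,0],[0,0,0],1],[[0,0,0],[0,0,0],1],[[0,0,0],[0,0,0],1],[[0,0,0],[0,0,0],1],[[0,0,0],[0,0,0],1],[[0,0,0],[0,0,0],1]]' 35
```

```text
clock: 6.12
ee_pos: [0.4592, -0.2508, 0.0041]
orientation: [[-0.14, 0.99, -0.001], [0.99, 0.14, 0.001], [0.001, -0.001, -1.0]]
contact_force: [-0.9, 0.6, -0.2]
opening: 0.0879
grip_force: 0.0
clock: 6.78
ee_pos: [0.4594, -0.2509, 0.0048]
orientation: [[-0.14, 0.99, 0.0], [0.99, 0.14, -0.0], [-0.0, 0.0, -1.0]]
contact_force: [0.1, 0.6, -0.6]
opening: 0.0366
grip_force: 0.0
```

```bash
python3 -m inch '[[[0,0,0],[0,0,0],1],[[0,0,0],[0,0,0],1],[[0,0,-0.4],[0,0,0],1],[[0,0,-0.8],[0,0,0],1],[[0,0,-1],[0,0,0],1],[[0,0,-1],[0,0,0],1],[[0,0,-1],[0,0,0],1],[[0,0,-1],[0,0,0],1],[[0,0,-1],[0,0,0],1],[[0,0,-1],[0,0,0],1],[[0,0,-1],[0,0,0],1],[[0,0,-1],[0,0,0],1],[[0,0,-0.4],[0,0,0],1],[[0,0,0],[0,0,0],1],[[0,0,0],[0,0,0],1]]' 35
python3 -c "
from h import *
s=env.observe();print(s['ee_pos'],s['orientation'].tolist(),s['grip_force'],s['contact_force'],s['moment'])"
```

```text
clock: 8.03
ee_pos: [0.4591, -0.2506, 0.2448]
orientation: [[-0.14, 0.99, 0.0], [0.99, 0.14, -0.0], [-0.0, 0.0, -1.0]]
contact_force: [-0.9, 0.0, -1.6]
opening: 0.0337
grip_force: 35.0
[ 0.45905699 -0.25059726  0.24481893] [[-0.1395788475369491, 0.9902109596047094, 2.8266195189228336e-05], [0.9902109578477132, 0.13957884906119994, -6.207306147173366e-05], [-6.541078875737787e-05, 1.932540982971501e-05, -0.9999999976739785]] 34.999759532511234 [-0.90768859  0.00309008 -1.63428806] [-0.08144234  0.01094139 -0.04034955]
```

```bash
python3 -m inch '[[[0,0,0],[0,0,1],1],[[0,0,0],[0,0,1],1],[[0,0,0],[0,0,1],1],[[0,0,0],[0,0,0.97],1],[[0.875,0.35,0],[0,0,0],1],[[0.875,0.35,0],[0,0,0],1],[[0.875,0.35,0],[0,0,0],1],[[0.875,0.35,0],[0,0,0],1],[[0.875,0.35,0],[0,0,0],1],[[0.875,0.35,0],[0,0,0],1],[[0.875,0.35,0],[0,0,0],1],[[0.875,0.35,0],[0,0,0],1],[[0,0,0],[0,0,0],1],[[0,0,0],[0,0,0],1]]'
cat > look.py <<'E'
from h import *
import sys
np.set_printoptions(precision=4,suppress=True)
im=env.capture("wrist");cv2.imwrite("pics/%s.png"%sys.argv[1],cv2.convertScaleAbs(cv2.resize(im,(800,600),interpolation=2),alpha=1.5)[...,::-1])
c=cam("wrist");print(env.observe()["ee_pos"],env.observe()["clock"])
for t in ["cradle","clip_left","pin","switch_tip","pack"]:
    for r in env.regions_of("wrist",t)[:2]: print(t,round(r["p"],2),r["position"],r["pixels"].sum(),atz(c,r["position"],.05))
E
python3 look.py w2
```

```text
clock: 9.2
ee_pos: [0.5589, -0.0901, 0.2432]
orientation: [[0.175, 0.985, -0.003], [0.985, -0.175, 0.001], [0.0, -0.003, -1.0]]
contact_force: [-0.6, -0.4, -2.2]
opening: 0.0334
grip_force: 35.0
[ 0.5587 -0.0909  0.2435] 9.25
cradle 0.73 [71.2, 257.6] 12088 [0.5787 0.0172 0.05  ]
clip_left 0.64 [0.5, 257.4] 163 [0.5899 0.0816 0.05  ]
pin 0.62 [68.4, 256.1] 51 [0.5776 0.0202 0.05  ]
switch_tip 0.22 [67.8, 258.9] 12032 [0.5806 0.0203 0.05  ]
pack 0.61 [224.0, 254.6] 12824 [ 0.5452 -0.1506  0.05  ]
```

View pics/w2.png

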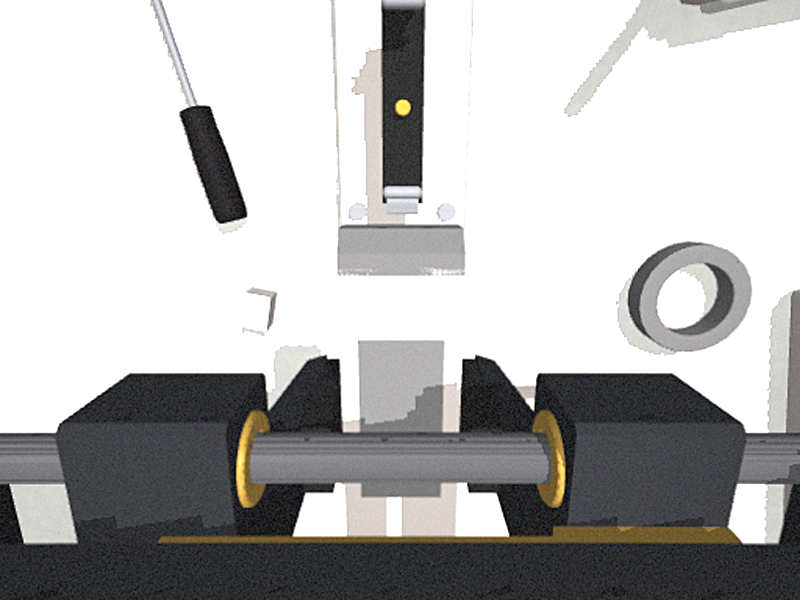

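The wrist view shows the pack held straight in the fingers, its +y end at (400,250). The cradle is dead ahead and parallel to the tool: bed at cols 382–424, pin at (403,107), near clip at (403,193). I'll take a second wrist position for the pin and clips.

```bash
cat > m.py <<'E'
from h import *
import sys,pickle,os
np.set_printoptions(precision=4,suppress=True)
R=pickle.load(open("rays.pkl","rb")) if os.path.exists("rays.pkl") else []
for n in sys.argv[1:]:
    env.capture(n);c=cam(n)
    for t in ["pin","clip_left","switch_tip"]:
        for r in env.regions_of(n,t)[:2]:
            if r["p"]>.3: R.append((n,t,*ray(c,r["position"])));print(n,t,round(r["p"],2),np.round(r["position"],1),r["pixels"].sum(),atz(c,r["position"],.05))
pickle.dump(R,open("rays.pkl","wb"))
pr=[(o,d) for n,t,o,d in R if t=="pin"]
if len(pr)>1:
    P=tri(pr);print("pin",P)
    for n,t,o,d in R:
        if t=="pin": dd=d/np.linalg.norm(d);e=P-o;print(n,e-dd*(e@dd))
print(env.observe()["ee_pos"],env.observe()["clock"])
E
python3 m.py wrist top scene
python3 -m inch '[[[0.9,0,0],[0,0,0],1],[[0.9,0,0],[0,0,0],1],[[0,0,0],[0,0,0],1],[[0,0,0],[0,0,0],1]]' >/dev/null; python3 m.py wrist
python3 -m inch '[[[0.9,0.05,0],[0,0,0],1],[[0.7,0.05,0],[0,0,0],1],[[0,0,0],[0,0,0],1],[[0,0,0],[0,0,0],1]]' >/dev/null; python3 m.py wrist
```

```text
wrist pin 0.74 [ 67.4 256.8] 12052 [0.5794 0.0203 0.05  ]
top pin 0.73 [153.  237.9] 2746 [0.5807 0.0855 0.05  ]
top clip_left 0.62 [148.8 237.8] 50 [0.5918 0.0858 0.05  ]
top clip_left 0.52 [151.1 235.4] 2721 [0.5857 0.0919 0.05  ]
scene clip_left 0.56 [213.4 297.3] 83 [0.5719 0.0914 0.05  ]
scene switch_tip 0.51 [209.8 239. ] 349 [ 0.4748 -0.0116  0.05  ]
pin [ 0.5935  0.0628 -0.0554]
wrist [0.0112 0.0277 0.004 ]
top [-0.0112 -0.0277 -0.004 ]
[ 0.5592 -0.091   0.2447] 10.1
wrist clip_left 0.87 [ 47.4 256.4] 506 [0.5904 0.0842 0.05  ]
wrist switch_tip 0.39 [229.9 165.9] 416 [ 0.4468 -0.0956  0.05  ]
pin [ 0.5935  0.0628 -0.0554]
wrist [0.0112 0.0277 0.004 ]
top [-0.0112 -0.0277 -0.004 ]
[ 0.567  -0.0474  0.2447] 10.6333
wrist clip_left 0.79 [ 95.9 251. ] 472 [0.5858 0.0765 0.05  ]
wrist clip_left 0.33 [166.5 137.4] 1840 [0.4439 0.0239 0.05  ]
wrist switch_tip 0.66 [  6.9 239.8] 414 [0.5902 0.1618 0.05  ]
pin [ 0.5935  0.0628 -0.0554]
wrist [0.0112 0.0277 0.004 ]
top [-0.0112 -0.0277 -0.004 ]
[ 0.5765 -0.0087  0.2447] 11.1667
```

```bash
cat > pin.py <<'E'
from h import *
import sys,pickle,os
np.set_printoptions(precision=4,suppress=True)
R=pickle.load(open("r2.pkl","rb")) if os.path.exists("r2.pkl") else []
for n in sys.argv[1:]:
    im=env.capture(n);c=cam(n)
    h=cv2.cvtColor(im,cv2.COLOR_RGB2HSV);m=((h[...,0]>15)&(h[...,0]<35)&(h[...,1]>120)&(h[...,2]>70)).astype(np.uint8)
    k,l,st,ce=cv2.connectedComponentsWithStats(m)
    for i in range(1,k):
        w=atz(c,ce[i][::-1],.05)
        if st[i,4]>2 and np.hypot(*(w[:2]-[.577,.02]))<.04: print(n,st[i,4],ce[i][::-1],w);R.append((n,*ray(c,ce[i][::-1])))
pickle.dump(R,open("r2.pkl","wb"))
if len(R)>1:
    P=tri([(o,d) for n,o,d in R]);print("pin",P)
    for n,o,d in R: dd=d/np.linalg.norm(d);e=P-o;print(n,e-dd*(e@dd))
print(env.observe()["ee_pos"],env.observe()["clock"])
E
python3 pin.py wrist top scene
python3 -m inch '[[[-1,0,0],[0,0,0],1],[[-1,0,0],[0,0,0],1],[[0,0,0],[0,0,0],1],[[0,0,0],[0,0,0],1]]' >/dev/null; python3 pin.py wrist top scene
python3 -m inch '[[[-1,0,0],[0,0,0],1],[[-1,0,0],[0,0,0],1],[[0,0,0],[0,0,0],1],[[0,0,0],[0,0,0],1]]' >/dev/null; python3 pin.py wrist top scene
```

```text
[ 0.5766 -0.0083  0.2448] 11.3167
wrist 80 [102.125  253.6375] [0.5788 0.021  0.05  ]
[ 0.5679 -0.0565  0.2448] 11.8
wrist 89 [ 51.6742 253.5281] [0.5788 0.022  0.05  ]
top 6 [153.5 264. ] [0.579  0.0183 0.05  ]
scene 4 [226.5 277. ] [0.5754 0.0249 0.05  ]
pin [0.5787 0.0204 0.0554]
wrist [-0.0001 -0.0005 -0.    ]
wrist [-0.     -0.0006 -0.0001]
top [0.0009 0.0021 0.0002]
scene [-0.0008 -0.001  -0.0001]
[ 0.5592 -0.1052  0.2448] 12.2833
```

```bash
python3 -m inch '[[[0.85,-0.02,0],[0,0,0],1],[[0.85,-0.02,0],[0,0,0],1],[[0.85,-0.02,0],[0,0,0],1],[[0.85,-0.02,0],[0,0,0],1],[[0.85,-0.02,0.8],[0,0,0],1],[[0.84,-0.02,1],[0,0,0],1],[[0,0,1],[0,0,0],1],[[0,0,1],[0,0,0],1],[[0,0,1],[0,0,0],1],[[0,0,0.6],[0,0,0],1],[[0,0,0.2],[0,0,0],1],[[0,0,0],[0,0,0],1],[[0,0,0],[0,0,0],1]]'
python3 - <<'E'
from h import *
np.set_printoptions(precision=4,suppress=True)
s=env.observe();print(s["ee_pos"],np.arctan2(s["orientation"][1,1],s["orientation"][0,1]),s["contact_force"],s["moment"])
ims=[]
for n,r in (("scene",(160,280,225,345)),("wrist",(100,300,120,400))):
    im=env.capture(n)[r[0]:r[1],r[2]:r[3]];ims.append(cv2.convertScaleAbs(cv2.resize(im,(400,int(400*im.shape[0]/im.shape[1])),interpolation=2),alpha=1.5))
H=max(i.shape[0] for i in ims);o=np.zeros((H,800,3),np.uint8)
for k,i in enumerate(ims):o[:i.shape[0],400*k:400*k+400]=i
cv2.imwrite("pics/p1.png",o[...,::-1])
for n in ("scene","top","wrist"):
    c=cam(n);env.capture(n)
    for t in ("clip_left","switch_tip"):
        for r in env.regions_of(n,t)[:3]:print(n,t,round(r["p"],2),np.round(r["position"],1),r["pixels"].sum(),atz(c,r["position"],.078))
E
```

```text
clock: 13.37
ee_pos: [0.579, 0.02, 0.1056]
orientation: [[0.176, 0.984, 0.001], [0.984, -0.176, -0.0], [0.0, 0.001, -1.0]]
contact_force: [-0.1, -0.4, -1.6]
opening: 0.0339
grip_force: 35.0
[0.579  0.02   0.1056] -0.17699342744908642 [-0.0767 -0.3865 -1.5842] [-0.1377  0.0665  0.0005]
scene switch_tip 0.56 [197.2 324.8] 137 [0.5916 0.1605 0.078 ]
top clip_left 0.49 [139.4 368.6] 661 [ 0.6087 -0.248   0.078 ]
top clip_left 0.37 [195.1 113.9] 922 [0.4685 0.3971 0.078 ]
top switch_tip 0.59 [155.3 214.7] 940 [0.5685 0.1424 0.078 ]
top switch_tip 0.4 [148.8 206.5] 71 [0.5855 0.1634 0.078 ]
wrist clip_left 0.59 [125.9 257.3] 1175 [0.5895 0.0789 0.078 ]
wrist clip_left 0.19 [ 82.8 259.1] 22260 [0.5945 0.1011 0.078 ]
```

View pics/p1.png

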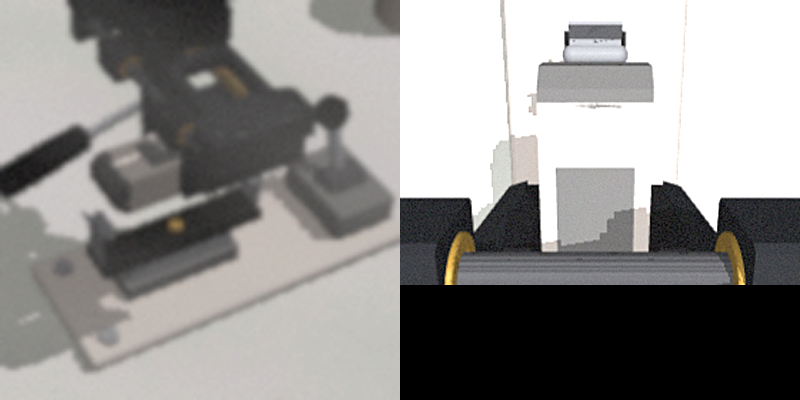

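The scene crop shows the pack hovering over the bed, and the wrist crop shows it centred on the far clip (both at col 595). I'll check the lengthwise fit numerically against the edges seen: bead rows 128–145, pack edges at rows 144 and 171.

Run:
```python
from h import *
np.set_printoptions(precision=1,suppress=True)
c=cam("wrist");s=env.observe();R=s["orientation"];T=s["ee_pos"]
yv=R[:,0]; 
pk=lambda y,z:T+yv*y+[0,0,-.0048+z]
print("pack end edge y55 z22,z10; top edge y49 z28",proj(c,[pk(.055,.022),pk(.055,.010),pk(.049,.028)])[:,0])
O=np.array([.5787,.0205,0])
for b in (.046,.050,.054):
    # bead cylinder axis 53.8, r4 : outline rows
    q=[O+yv*(.0538+.004*np.cos(t))+[0,0,b+.028+.004*np.sin(t)] for t in np.linspace(0,2*np.pi,40)]
    r=proj(c,q)[:,0];print(b,"bead rows",r.min(),r.max(),"tab top y54,z38",proj(c,[O+yv*.0538+[0,0,b+.038],O+yv*.06+[0,0,b+.038]])[:,0])
```

```text
pack end edge y55 z22,z10; top edge y49 z28 [142.9 140.5 159. ]
0.046 bead rows 128.38538084761748 142.4533102097094 tab top y54,z38 [136.7 125.1]
0.05 bead rows 128.72524671469233 143.10646929072047 tab top y54,z38 [137.3 125.4]
0.054 bead rows 129.08094726017106 143.7897332099095 tab top y54,z38 [137.9 125.7]
```

```bash
python3 -m inch '[[[0,0,0.4],[0,0,0],1],[[0,0,0.32],[0,0,0],1],[[0,0,0.1],[0,0,0],1],[[0,0,0],[0,0,0],1]]' 45 | egrep 'ee|cont'
for i in 1; do python3 -m inch '[[[0,0,0.06],[0,0,0],1],[[0,0,0.06],[0,0,0],1],[[0,0,0],[0,0,0],1]]' | egrep 'ee|cont'; done
python3 -m inch '[[[0,0,0.06],[0,0,0],1],[[0,0,0.06],[0,0,0],1],[[0,0,0],[0,0,0],1]]' | egrep 'ee|cont'
python3 -m inch '[[[0,0,0.06],[0,0,0],1],[[0,0,0.06],[0,0,0],1],[[0,0,0],[0,0,0],1]]' | egrep 'ee|cont'
```

```text
ee_pos: [0.5781, 0.0198, 0.0831]
contact_force: [0.6, -0.2, -1.8]
ee_pos: [0.5789, 0.0197, 0.0815]
contact_force: [0.2, 2.7, 0.9]
ee_pos: [0.5793, 0.0194, 0.0792]
contact_force: [0.5, 1.4, 5.4]
ee_pos: [0.5797, 0.0193, 0.0766]
contact_force: [1.2, 0.2, 7.2]
```

```bash
for r in 1; do python3 -m inch '[[[0,0,0.06],[0,0,0],1],[[0,0,0.06],[0,0,0],1],[[0,0,0.06],[0,0,0],1],[[0,0,0],[0,0,0],1]]' | egrep 'ee|cont|open'; done
python3 -m inch '[[[0,0,0.06],[0,0,0],1],[[0,0,0.06],[0,0,0],1],[[0,0,0.06],[0,0,0],1],[[0,0,0],[0,0,0],1]]' | egrep 'ee|cont|open'
```

```text
ee_pos: [0.5786, 0.0196, 0.0705]
contact_force: [1.2, 1.2, 0.6]
opening: 0.0339
ee_pos: [0.5783, 0.0196, 0.0657]
contact_force: [1.2, 0.7, -2.3]
opening: 0.0336
```

```bash
python3 -m inch '[[[0,0,0.06],[0,0,0],1],[[0,0,0.06],[0,0,0],1],[[0,0,0.06],[0,0,0],1],[[0,0,0],[0,0,0],1]]' | egrep 'ee|cont|open'
python3 -m inch '[[[0,0,0.04],[0,0,0],1],[[0,0,0.04],[0,0,0],1],[[0,0,0],[0,0,0],1]]' | egrep 'ee|cont|open'
```

```text
ee_pos: [0.5783, 0.0196, 0.0611]
contact_force: [2.3, 1.9, -5.2]
opening: 0.0336
ee_pos: [0.578, 0.0197, 0.0589]
contact_force: [1.6, 2.7, -8.1]
opening: 0.0338
```

```bash
python3 -m inch '[[[0,0,0.04],[0,0,0],1],[[0,0,0.03],[0,0,0],1],[[0,0,0],[0,0,0],1],[[0,0,0],[0,0,0],1]]' | egrep 'ee|cont|open'
python3 -m inch '[[[0,0,0.03],[0,0,0],1],[[0,0,0],[0,0,0],1],[[0,0,0],[0,0,0],1]]' | egrep 'ee|cont|open'
```

```text
ee_pos: [0.5782, 0.0196, 0.0577]
contact_force: [0.3, 3.2, -7.9]
opening: 0.0337
ee_pos: [0.5785, 0.0197, 0.0573]
contact_force: [-0.3, 3.1, -5.9]
opening: 0.0336
```

```bash
python3 -m inch '[[[0,0,0.02],[0,0,0],1],[[0,0,0.02],[0,0,0],1],[[0,0,0],[0,0,0],1],[[0,0,0],[0,0,0],1]]' | egrep 'ee|cont|open'
python3 -m inch '[[[0,0,0.02],[0,0,0],1],[[0,0,0],[0,0,0],1],[[0,0,0],[0,0,0],1]]' | egrep 'ee|cont|open'
```

```text
ee_pos: [0.5786, 0.0197, 0.057]
contact_force: [-3.0, 4.2, 4.8]
opening: 0.0335
ee_pos: [0.5786, 0.0197, 0.0569]
contact_force: [-4.0, 4.6, 9.0]
opening: 0.0339
```

```bash
python3 -m inch '[[[0,0,-0.02],[0,0,0],1],[[0,0,0],[0,0,0],0.4],[[0,0,0],[0,0,0],0.4],[[0,0,0],[0,0,0],0.4],[[0,0,0],[0,0,0],0.4],[[0,0,0],[0,0,0],0.4],[[0,0,-0.5],[0,0,0],0.4],[[0,0,-1],[0,0,0],0.4],[[0,0,-1],[0,0,0],0.4],[[0,0,-1],[0,0,0],0.4],[[0,0,-1],[0,0,0],0.4],[[0,0,0],[0,0,0],0.4],[[0,0,0],[0,0,0],0.4]]'
python3 - <<'E'
from h import *
np.set_printoptions(precision=4,suppress=True)
s=env.observe();print(s["ee_pos"],s["contact_force"],s["clock"])
ims=[]
for n,r in (("scene",(160,280,225,345)),("wrist",(0,300,60,460))):
    im=env.capture(n)[r[0]:r[1],r[2]:r[3]];ims.append(cv2.convertScaleAbs(cv2.resize(im,(400,int(400*im.shape[0]/im.shape[1])),interpolation=2),alpha=1.3))
H=max(i.shape[0] for i in ims);o=np.zeros((H,800,3),np.uint8)
for k,i in enumerate(ims):o[:i.shape[0],400*k:400*k+400]=i
cv2.imwrite("pics/p2.png",o[...,::-1])
near=np.array([.579,.02]);V=packshape();ob=[]
rays=[]
for n in ("scene","wrist","top"):
    b=best(n,"pack",near,.06)
    if b is not None and b[1].sum()>300: print(n,fit([b],V,[.578,.02,.05,-.177]) if n!="top" else "")
    c=cam(n)
    for r in env.regions_of(n,"switch_tip")[:2]:
        print(n,round(r["p"],2),np.round(r["position"]),r["pixels"].sum(),atz(c,r["position"],.082))
        if r["p"]>.4 and r["pixels"].sum()<900: rays.append(ray(c,r["position"]))
if len(rays)>1:print(tri(rays))
E
```

```text
clock: 18.5
ee_pos: [0.5789, 0.0194, 0.1696]
orientation: [[0.177, 0.984, 0.003], [0.984, -0.177, -0.001], [-0.0, 0.003, -1.0]]
contact_force: [-0.6, -0.1, -0.7]
opening: 0.0529
grip_force: 0.0
[0.5789 0.0194 0.1696] [-0.5706 -0.1285 -0.72  ] 18.5
scene (array([ 0.5788,  0.0221,  0.0509, -0.1658]), np.float64(0.08839183300733566))
scene 0.63 [197. 325.] 120 [0.5935 0.1589 0.082 ]
wrist (array([ 0.5774,  0.0138,  0.0407, -0.1835]), np.float64(0.052872225642204285))
wrist 0.88 [ 10. 236.] 941 [0.5878 0.1555 0.082 ]
wrist 0.61 [ 95. 259.] 21109 [0.5938 0.0981 0.082 ]
top 0.64 [148. 208.] 63 [0.5855 0.1594 0.082 ]
[0.5884 0.1618 0.0765]
```

View pics/p2.png

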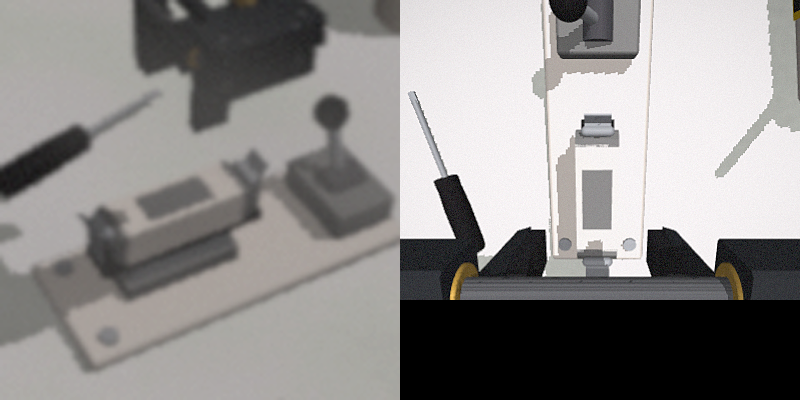

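The scene and wrist crops show the pack lying level with both clips over its ends, and the lever still off, its ball leaning to -x at (570,8). Next I'll flip the switch by pushing with closed fingers from the -x side.

```bash
python3 -m inch '[[[0.937,-0.513,0],[0,0,0],1],[[0.937,-0.513,0],[0,0,0],1],[[0.937,-0.513,0],[0,0,0],1],[[0.937,-0.513,0],[0,0,0],1],[[0.937,-0.513,0],[0,0,0],1],[[0.937,-0.513,0],[0,0,0],1],[[0,0,0.9],[0,0,0],1],[[0,0,0.9],[0,0,0],1],[[0,0,0.9],[0,0,0],1],[[0,0,0.9],[0,0,0],1],[[0,0,0.38],[0,0,0],1],[[0,0,0],[0,0,0],1]]' 10
python3 - <<'E'
from h import *
np.set_printoptions(precision=4,suppress=True)
rays=[]
for n in ("scene","top","wrist"):
    im=env.capture(n);c=cam(n)
    if n=="wrist": cv2.imwrite("pics/w3.png",cv2.convertScaleAbs(im,alpha=1.3)[...,::-1])
    for r in env.regions_of(n,"switch_tip")[:1]:
        p=atz(c,r["position"],.082);d=p[:2]-[.5787,.0202]
        print(n,round(r["p"],2),np.round(r["position"]),r["pixels"].sum(),"cradle xy",d@[.984,-.177],d@[.177,.984])
E
```

```text
clock: 20.05
ee_pos: [0.5267, 0.1714, 0.0675]
orientation: [[0.177, 0.984, -0.004], [0.984, -0.177, -0.0], [-0.001, -0.004, -1.0]]
contact_force: [-0.4, -0.3, 0.3]
opening: 0.0007
grip_force: 0.0
scene 0.58 [196. 327.] 163 cradle xy -0.009772214605247357 0.14422184075658165
wrist 0.94 [242. 388.] 935 cradle xy -0.012903308601300437 0.14679944925931554
```

View pics/w3.png

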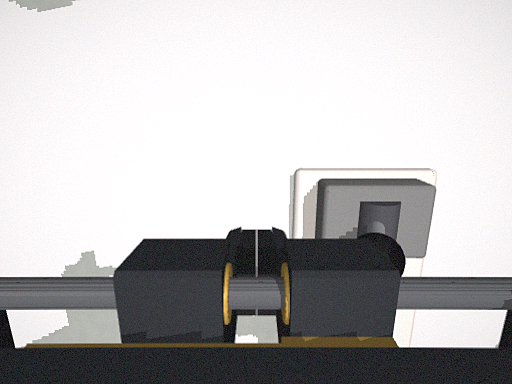

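The closed fingers are at (257,240), left of the ball at (385,255) and in line with it. I'll push along +y of the tool.

```bash
python3 -m inch '[[[0,0.4,0],[0,0,0],1],[[0,0.4,0],[0,0,0],1],[[0,0.4,0],[0,0,0],1],[[0,0.4,0],[0,0,0],1],[[0,0,0],[0,0,0],1]]' | egrep 'ee|cont'
python3 -m inch '[[[0,0.4,0],[0,0,0],1],[[0,0.4,0],[0,0,0],1],[[0,0,0],[0,0,0],1]]' | egrep 'ee|cont'
python3 -m inch '[[[0,0.2,0],[0,0,0],1],[[0,0.2,0],[0,0,0],1],[[0,0,0],[0,0,0],1]]' | egrep 'ee|cont'
```

```text
ee_pos: [0.5685, 0.1641, 0.07]
contact_force: [0.3, 0.3, 0.6]
ee_pos: [0.5876, 0.1607, 0.0697]
contact_force: [-0.2, -0.1, 0.7]
ee_pos: [0.5969, 0.1591, 0.0693]
contact_force: [0.4, 0.9, -0.7]
```

Run:
```python
from h import *
a=env.capture("scene")[150:280,225:395];b=env.capture("top")[110:200,180:300];f=lambda i:cv2.convertScaleAbs(cv2.resize(i,(400,int(400*i.shape[0]/i.shape[1])),interpolation=2),alpha=1.3)
A,B=f(a),f(b);o=np.zeros((max(len(A),len(B)),800,3),np.uint8);o[:len(A),:400]=A;o[:len(B),400:]=B
cv2.imwrite("pics/p3.png",o[...,::-1]);print(env.observe()["contact_force"])
```

```text
[ 0.70293015 -0.14594536 -0.02374831]
```

View pics/p3.png

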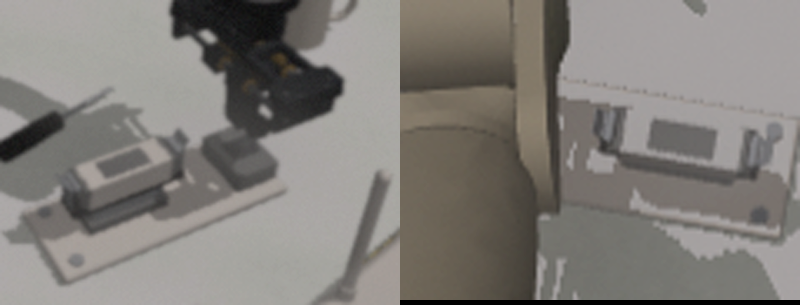

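The scene crop shows the gripper over the switch block at (240,140), but the black ball merges with the black fingers. I'll check with the networks and push on gently until I feel the stop.

```bash
cat > sw.py <<'E'
from h import *
for n in ("wrist","scene"):
    c=cam(n);env.capture(n)
    for r in env.regions_of(n,"switch_tip")[:2]:
        d=atz(c,r["position"],.083)[:2]-[.5787,.0202];print(n,round(r["p"],2),np.round(r["position"]),r["pixels"].sum(),"cradle xy",np.round([d@[.984,-.177],d@[.177,.984]],4))
s=env.observe();d=s["ee_pos"][:2]-[.5787,.0202];print("tcp cradle",np.round([d@[.984,-.177],d@[.177,.984]],4),s["contact_force"],s["clock"])
E
python3 sw.py
python3 -m inch '[[[0,0.1,0],[0,0,0],1],[[0,0.1,0],[0,0,0],1],[[0,0,0],[0,0,0],1]]' | egrep 'ee|cont'
python3 sw.py
```

```text
wrist 0.82 [231. 295.] 339 cradle xy [0.0106 0.1533]
wrist 0.41 [328.  51.] 329 cradle xy [-0.1132  0.1001]
scene 0.67 [227. 198.] 158 cradle xy [-0.0554 -0.1654]
scene 0.63 [204. 336.] 108 cradle xy [0.0243 0.1463]
tcp cradle [-0.0072  0.1399] [ 1.07138784  0.33647015 -0.54047489] 21.5667
ee_pos: [0.6017, 0.1582, 0.0691]
contact_force: [-1.0, -0.3, -0.9]
wrist 0.77 [233. 299.] 326 cradle xy [0.0181 0.1523]
tcp cradle [-0.0019  0.1399] [ 0.0192925  -0.28083336 -0.50843469] 22.0167
```

```bash
python3 -m inch '[[[0,0.1,0],[0,0,0],1],[[0,0.1,0],[0,0,0],1],[[0,0,0],[0,0,0],1]]' | egrep 'ee|cont'
python3 -m inch '[[[0,0.08,0],[0,0,0],1],[[0,0.08,0],[0,0,0],1],[[0,0,0],[0,0,0],1]]' | egrep 'ee|cont'; python3 sw.py
```

```text
ee_pos: [0.6034, 0.158, 0.0691]
contact_force: [-14.6, 2.3, 7.5]
ee_pos: [0.6038, 0.1579, 0.069]
contact_force: [-31.9, 2.8, 16.5]
wrist 0.5 [233. 305.] 242 cradle xy [0.0231 0.1528]
scene 0.41 [206. 335.] 124 cradle xy [0.0281 0.1394]
tcp cradle [0.0003 0.14  ] [-30.87480722   2.21253021  16.70075816] 22.7167
```

At the stop. Back off at once, rise clear and check.

```bash
python3 -m inch '[[[0,-0.4,0],[0,0,0],1],[[0,-0.8,0],[0,0,0],1],[[0,-0.8,0],[0,0,0],1],[[0,-0.8,-0.2],[0,0,0],1],[[0,0,-1],[0,0,0],1],[[0,0,-1],[0,0,0],1],[[0,0,-1],[0,0,0],1],[[0,0,-1],[0,0,0],1],[[0,-1,-1],[0,0,0],1],[[0,-1,-1],[0,0,0],1],[[0,-1,0],[0,0,0],1],[[0,-1,0],[0,0,0],1],[[0,0,0],[0,0,0],1]]'
python3 sw.py
python3 - <<'E'
from h import *
a=env.capture("scene")[150:290,140:330];b=env.capture("top")[100:280,90:400];f=lambda i:cv2.convertScaleAbs(cv2.resize(i,(400,int(400*i.shape[0]/i.shape[1])),interpolation=2),alpha=1.3)
A,B=f(a[:, 60:]),f(b);o=np.zeros((max(len(A),len(B)),800,3),np.uint8);o[:len(A),:400]=A;o[:len(B),400:]=B
cv2.imwrite("pics/p4.png",o[...,::-1])
for n in ("top","scene"):
    c=cam(n); 
    for t in ("adapter","mug","screwdriver","jack"):
        for r in env.regions_of(n,t)[:1]: print(n,t,np.round(r["position"]),atz(c,r["position"],.03).round(3))
E
```

```text
clock: 23.8
ee_pos: [0.4397, 0.1874, 0.2252]
orientation: [[0.175, 0.985, 0.0], [0.985, -0.175, 0.0], [0.0, 0.0, -1.0]]
contact_force: [0.4, 1.5, -0.9]
opening: 0.0005
grip_force: 0.0
wrist 0.75 [181. 449.] 959 cradle xy [0.0223 0.143 ]
scene 0.41 [207. 337.] 98 cradle xy [0.0354 0.1408]
tcp cradle [-0.1621  0.1398] [ 0.48825295 -0.34249279 -0.45314953] 24.0
top adapter [140. 367.] [ 0.62  -0.256  0.03 ]
top mug [198. 106.] [0.468 0.433 0.03 ]
top jack [212. 312.] [ 0.428 -0.103  0.03 ]
scene adapter [320. 182.] [ 0.638 -0.26   0.03 ]
scene mug [151. 352.] [0.454 0.429 0.03 ]
scene screwdriver [208. 240.] [0.453 0.006 0.03 ]
scene jack [231. 199.] [ 0.458 -0.116  0.03 ]
```

View pics/p4.png

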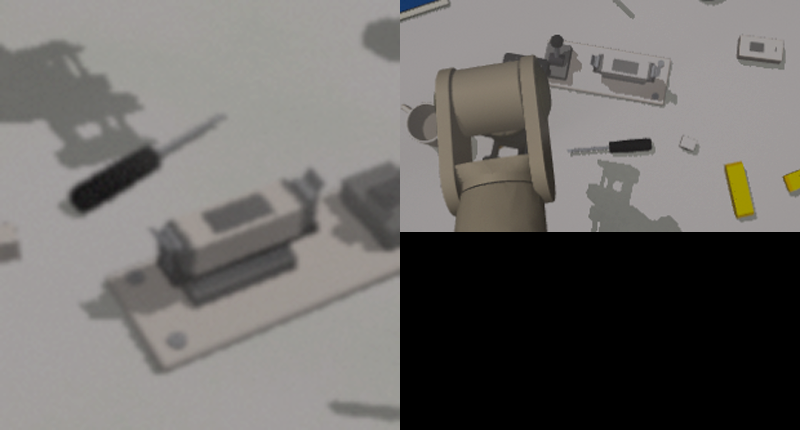

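The pack lies level with both clips over it. The lever ball at (557,41) now leans to the +x side, and the bystanders are in place, so I'm handing in.

```bash
python3 -c "
from plant import env
print(env.job_done())"
```

```text
the job is handed in; nothing more can be done
None
```

The job is handed in: the pack is snapped home level under both clips and the switch is on, and the bystanders looked unmoved; the hand-in returned no verdict.

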